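Unhook the drill gauge and stand it in the rack

ROBOT

A 7-joint arm with a two-finger parallel gripper is mounted at the origin on a cart in front of the work surface, level with it; the furniture and walls round the work are solid. World frame = base frame: x ahead of the robot, y to its left, z up, the work surface at z = 0. Lengths are in mm, angles in rad, forces in N, time in s.
With the tool pointing down it reaches from about 350 to 900 mm from the base axis. Payload 8.1 kg.
Tool frame: the origin (TCP) lies at the very end of the fingers, on their centre line; the grasp point (between the pads) lies 19 mm behind it (r.grip_point_offset is the distance from the TCP to the grasp point, in mm); z points along the fingers, y is the line along which they close (so a half turn about z gives the same grasp; the last joint's range is limited). The gripper opens to 85 mm and grips with 20 to 120 N. Pads are 22 mm wide; open, the fingers measure 114 mm over their backs; the gripper's body (76 mm by 85 mm) begins 54 mm behind the grasp point. The pads swing forward as they close: fully open they stand 13 mm farther back than shut.
Start: joints at [1.057, 0.434, 0.025, 1.573, -0.012, 1.134, -0.075], TCP at [249.568, -573.025, 231.323] pointing down, gripper open.
Joint ranges: [-2.62, 2.62], [-0.44, 2.09], [-1.27, 1.32], [0.08, 2.57], [-1.32, 4.46], [0.12, 2], [-2.74, 2.74]. Speed limits (rad/s): [2.22, 2.22, 3.01, 3.01, 3.14, 3.14, 3.14].

INTERFACE

Orientations are given as a unit quaternion [x, y, z, w].
In Python, from cell import r, kin, monitor, capture, camera_info, order gives the robot as it stands. Calls block until the motion is done:
- r.move_ptp(position, orientation): joint-space move of the TCP to a pose.
- r.movel(position, vel=150, attitude=None, guard=None): straight line of the TCP; attitude=None keeps the orientation; vel is the mean speed in mm/s. With guard (N) it stops when the force on the tool has changed by that much, and returns True; else False.
- r.movej(angles): joint-space move.
- r.grip(opening, grip_force=None): finger opening in mm; grip_force is the grip in N (None keeps the last); returns when the fingers have stopped.
- r.hold(seconds).
- kin.ik(position, orientation): joint angles nearest the present ones, or None.
- monitor.state(): the state.
- capture(name): name is "scene" or "top" or "wrist"; returns the picture (400x640x3 uint8, red, green, blue); there is no depth.
- camera_info(name): a dict with "mtx" (3x3 intrinsics, pixels), "k1" (the pictures are not rectified: a ray, as slopes to the right and down, at radius r is drawn at 1 + k1 r^2 times it, then the intrinsics apply), "pose" (4x4, takes a point from camera to world coordinates); the wrist camera has in their place "hand_eye" (4x4, takes a point from camera to tool coordinates, whose origin is the TCP and whose axes are the flange's). Camera axes: x right, y down, z forward; pixel columns grow to the right and rows downward; lengths in mm; the calibration is good to about 2 mm. A picture is of the moment at which its call begins: read the wrist's pose just before it. camera_info takes no time and is no camera call.
A pose or a line that the arm cannot do raises r.PlanningError and nothing moves.
- order.close_job(): hands the job in; it is judged then, once.
The state is a dict: "time": time; "qpos": joint angles; "qvel": joint speeds; "joint_torque": joint torques, N m; "ee_pos": TCP position; "orientation": TCP orientation; "wrist_force": force on the tool from outside, world axes, zero at the start; "ft_torque": the same for the moment, N m; "width": finger opening in mm; "finger_force": force on a finger pad.
Only numpy, scipy, OpenCV 4.12 (cv2) and the standard library are available. Lean on these libraries where they do the work, as an engineer would, in place of code of your own. Each camera call takes 0.05 s, during which the arm holds its last target. There are 200 camera calls.

TASK

Take the drill gauge off the barbed, springy hook of the stand and stand it upright in the slot of the wooden rack, foot fully down on the slot's floor before you let it go. Feel your way off the hook gently (lift, tilt, ease it over the barb) so that the hook is never forced, and leave the other things on the bench where they are.

Things in the scene. Friction and masses are not known exactly. Their poses are not given: they have to be found in the camera images.
- stand: Fixed grey stand; origin under its base, z up. On its rail a black carriage with a red thumb screw (top 140 mm over the bench, 30 mm wide; nothing of the stand is higher but the hook's end). It carries the hook and is clamped anywhere in a 34 mm range along y that is NOT reported. More than 12 N from gauge, fingers or arm on hook or stand spoils the hook.
- hook_line (a point): Point on the hook rod's axis, above the stand's origin, 130 mm over the bench; axes as the stand's. The hook is a 7 mm steel rod, level along the stand's -y. It leaves the carriage at y = +60 to +26 mm (stand y) and 95 mm on bends up. It springs: about 1 mm per 13 N up or down at the barb; lengthwise it is stiff.
- bend_near (a point): Where the level rod bends up if the carriage is fully back (35 mm from hook_line along the stand's -y, on the rod axis). The true bend is 0 to 34 mm farther along -y, to be felt or seen. There the rod rises at 40 degrees towards -y for 18 mm (axis) to its tip; from the tip a 5 mm thick spur, the barb, points back: 8 mm to +y and 8 mm up.
- gauge_grip (a point): Centre of the gauge's orange grip tab (44 mm along x, 10 mm along y, 42 mm along z), to be grasped with the fingers closing along y. The drill gauge is an upright aluminium plate with drilled holes, 6 mm thick (y), 135 mm high, about 160 g, hanging with its faces across the rod, the top edge of its window on the rod.
- gauge_window (a point): Centre of the gauge's window (24 mm along x, 20 mm along z), 53 mm below gauge_grip. Held vertical it cannot pass the barb, which would need a 26 mm high window. With the gauge's top leaning towards the stand (+y) the hook needs 18.5 mm at 30 degrees, 17.5 at 40 (plate square to the bent end), 18 at 50. The plate goes on 22 mm above the window before the tab.
- gauge_foot (a point): Middle of the gauge's bottom edge, 114 mm below gauge_grip; the lower part of the plate is 70 mm wide (x), 6 mm thick (y) and 51 mm high.
- rack: Fixed wooden block, 120 mm (x) by 52 mm (y) by 32 mm high, origin under its centre, with a slot in its top: 78 mm along x, 11 mm along y, 20 mm deep (its floor is 12 mm above the bench), 2 mm chamfer. The gauge stands in it either way round, its width along the slot.
- slot_mouth (a point): Centre of the slot's mouth, at the rack's top face, 32 mm above the bench.
- drill_stand: Bystander: wooden drill stand with seven bits, 100 mm long, 98 mm high; origin under it.
- tape_roll: Bystander: roll of black tape, 62 mm wide, 19 mm high; origin under it.
- pliers: Bystander: blue-handled pliers, 183 mm long, lying flat; origin under them.
- red_screwdriver: Bystander: red screwdriver, 201 mm long, lying flat; origin under it.
Things that resemble listed ones, but are neither listed nor needed, are in the scene too. Leave any pink look-alike of the part that bears gauge_grip alone.

How it is judged:
By the outcome, as a careful person would: the job done as asked, in the order asked, and still so for the second after the job is handed in, with the robot touching nothing.
It also fails if it takes over 67 s, if anything falls off the work surface, if the arm or the gripper's body presses on something with over 40 N, if the wrist force passes 120 N, or if a joint passes its speed limit or range.

## Working session

There is one attempt and no reset: what is moved stays moved. The work goes in short steps, each a Python script; the robot and the scene stay as the last script left them, time stands still between calls to the robot, and variables do not carry over. Pictures are saved under pics/ and viewed, at most 14 in all, crops included, and the job is handed in when it is done.

```bash
ls; mkdir -p pics; python3 - <<'E'
from cell import r,kin,monitor,capture,camera_info,order
import cv2,numpy as np
np.set_printoptions(precision=4,suppress=True)
a=capture("scene");b=capture("top")
cv2.imwrite("pics/scene.png",a[:,:,::-1]);cv2.imwrite("pics/top.png",b[:,:,::-1])
for n in("scene","top","wrist"):
    print(n,camera_info(n))
s=monitor.state();print(s)
E
```

```text
pics
scene {'mtx': array([[427.0281,   0.    , 326.5047],
       [  0.    , 427.0281, 205.3166],
       [  0.    ,   0.    ,   1.    ]]), 'k1': 0.024595205106787282, 'pose': array([[ -0.6577,  -0.4709,   0.588 , -95.1932],
       [ -0.753 ,   0.3869,  -0.5323, 582.3128],
       [  0.0231,  -0.7928,  -0.609 , 837.2009],
       [  0.    ,   0.    ,   0.    ,   1.    ]])}
top {'mtx': array([[497.1337,   0.    , 324.229 ],
       [  0.    , 497.1337, 200.7768],
       [  0.    ,   0.    ,   1.    ]]), 'k1': 0.027034796349008187, 'pose': array([[   0.0111,   -0.9916,    0.1287,  335.5096],
       [  -0.9998,   -0.013 ,   -0.014 ,  -26.2696],
       [   0.0155,   -0.1285,   -0.9916, 1740.3502],
       [   0.    ,    0.    ,    0.    ,    1.    ]])}
wrist {'mtx': array([[283.6403,   0.    , 322.6367],
       [  0.    , 283.6403, 201.1624],
       [  0.    ,   0.    ,   1.    ]]), 'k1': -0.05035548107787438, 'hand_eye': array([[  -0.0001,   -0.9535,   -0.3015,   78.1635],
       [   1.    ,   -0.0001,   -0.0003,   -1.1155],
       [   0.0003,   -0.3015,    0.9535, -143.3182],
       [   0.    ,    0.    ,    0.    ,    1.    ]])}
{'time': 0.1, 'qpos': array([ 1.0574,  0.4351,  0.025 ,  1.574 , -0.0116,  1.134 , -0.0751]), 'qvel': array([ 0.0013, -0.0013, -0.0017, -0.0018, -0.0001, -0.0024,  0.0013]), 'joint_torque': array([  0.0031, -67.1762,   1.0282, -31.6903,   0.0158,   0.0072,
         0.0001]), 'ee_pos': array([ 249.3661, -572.6127,  230.6075]), 'orientation': array([ 0.979 ,  0.2039, -0.0002, -0.0007]), 'wrist_force': array([-0.6378,  0.7687,  0.1849]), 'ft_torque': array([-0.0304, -0.0332,  0.0423]), 'finger_force': 0.0, 'width': 85.35575930969907}
```

View pics/scene.png

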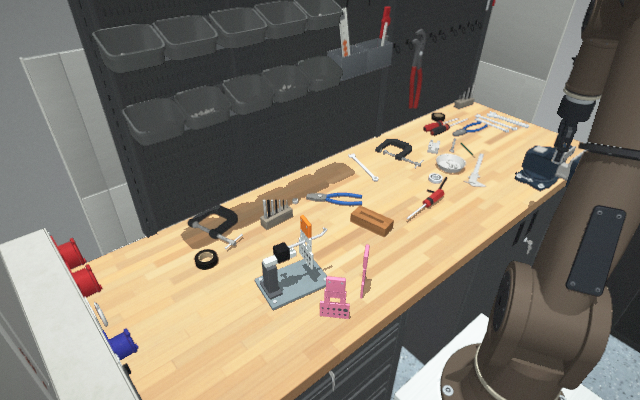

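View pics/top.png

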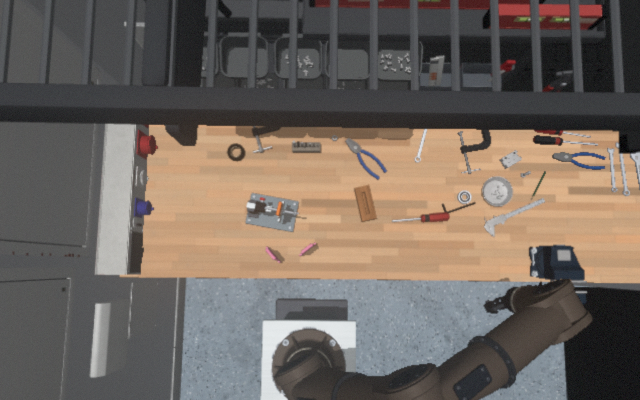

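The scene view shows the gauge with its orange tab at about (307,226) on the hook of the grey stand at (290,280). The rack is at (372,220). The pink look-alikes are at (335,298) and (365,270). In the top view the stand is at (272,211), the rack at (365,203) and the pink pieces at (273,254) and (308,248). I choose the orange tab at (307,226) because it is the only one hanging on the hook.

```bash
python3 - <<'E'
import cv2,numpy as np
a=cv2.imread("pics/scene.png")[195:320,245:405];b=cv2.imread("pics/top.png")[175:265,235:385]
cv2.imwrite("pics/c1.png",cv2.resize(a,None,fx=4.8,fy=4.8,interpolation=cv2.INTER_CUBIC))
cv2.imwrite("pics/c2.png",cv2.resize(b,None,fx=5,fy=5,interpolation=cv2.INTER_CUBIC))
E
```

```text
(no output)
```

View pics/c1.png

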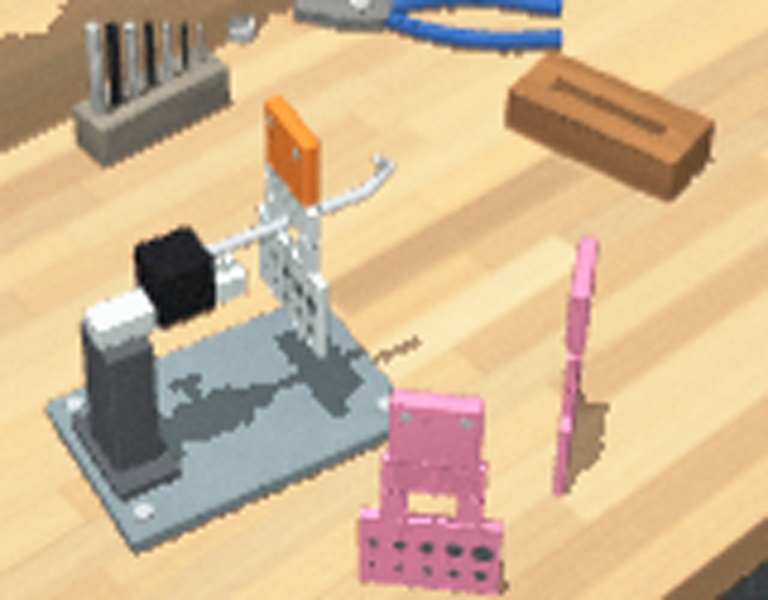

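View pics/c2.png

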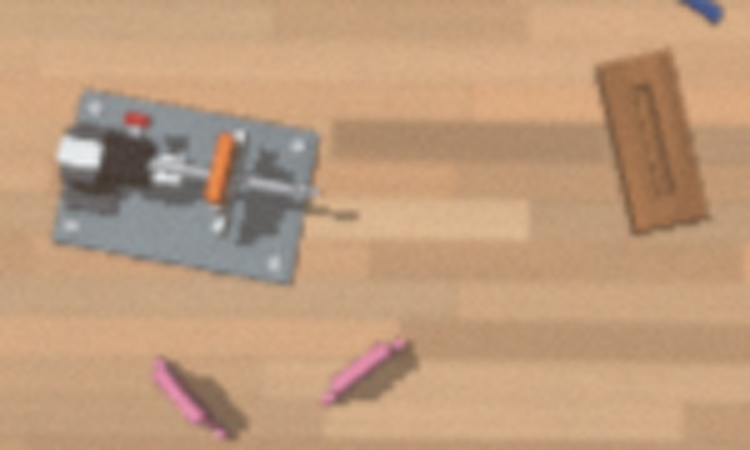

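Crop c1 confirms that the orange tab, at (293,152) in the crop, sits on a silver plate hanging on the hook. The hook's bend is at about (365,193) and the barb at (380,160). In c2 the tab is at (221,168), the base corners at (85,90), (318,132), (293,283) and (53,242), and the rack corners at (597,68), (668,48), (709,217) and (635,235).

```bash
cat > h.py <<'E'
from cell import r,kin,monitor,capture,camera_info,order
import cv2,numpy as np
from scipy.spatial.transform import Rotation as R
np.set_printoptions(precision=2,suppress=True)
def ray(name,px,pose=None):
    c=camera_info(name);K=c["mtx"];d=((px[0]-K[0,2])/K[0,0],(px[1]-K[1,2])/K[1,1])
    d=np.array(d);u=d.copy()
    for _ in range(10):u=d/(1+c["k1"]*(u@u))
    P=c["pose"] if pose is None else pose
    return P[:3,3],P[:3,:3]@np.array([u[0],u[1],1])
def onz(name,px,z,pose=None):
    o,d=ray(name,px,pose);return o+d*(z-o[2])/d[2]
def onplane(name,px,p,n,pose=None):
    o,d=ray(name,px,pose);return o+d*((np.array(p)-o)@n)/(d@n)
def tri(rays):
    A=0;b=0
    for o,d in rays:
        d=d/np.linalg.norm(d);M=np.eye(3)-np.outer(d,d);A=A+M;b=b+M@o
    return np.linalg.solve(A,b)
def wpose():
    s=monitor.state();T=np.eye(4);T[:3,:3]=R.from_quat(s["orientation"]).as_matrix();T[:3,3]=s["ee_pos"]
    return T@camera_info("wrist")["hand_eye"]
def proj(name,p,pose=None):
    c=camera_info(name);P=c["pose"] if pose is None else pose
    q=P[:3,:3].T@(np.array(p)-P[:3,3]);u=q[:2]/q[2];u=u*(1+c["k1"]*(u@u));K=c["mtx"]
    return u*K[0,0]+K[:2,2]
E
python3 - <<'E'
from h import *
t=lambda x,y:(x/5+235-.4,y/5+175-.4)
s=lambda x,y:(x/4.8+245-.4,y/4.8+195-.4)
print("base",[onz("top",t(*p),8)[:2] for p in[(85,90),(318,132),(293,283),(53,242)]])
print("rack",[onz("top",t(*p),32)[:2] for p in[(597,68),(668,48),(709,217),(635,235)]])
print("slot",[onz("top",t(*p),32)[:2] for p in[(640,84),(668,197)]])
print("rack scene",[onz("scene",s(*p),32)[:2] for p in[(508,95),(553,53),(713,128),(672,168)]])
print("tab",[onz("top",t(*p),197)[:2] for p in[(226,135),(216,202)]])
print("tip",tri([ray("top",t(318,192)),ray("scene",s(382,160))]))
print("bend",tri([ray("top",t(300,190)),ray("scene",s(362,193))]))
print("tab",tri([ray("top",t(221,168)),ray("scene",s(292,120))]))
print("rod",[onz("top",t(*p),130)[:2] for p in[(165,160),(300,190)]],[onz("scene",s(*p),130)[:2] for p in[(212,247),(345,202)]])
E
```

```text
base [array([585.95, 204.71]), array([558.35,  40.71]), array([452.1 ,  56.21]), array([478.69, 223.72])]
rack [array([ 602.72, -153.44]), array([ 617.48, -202.91]), array([ 499.6 , -231.23]), array([ 486.48, -180.08])]
slot [array([ 591.86, -183.41]), array([ 513.12, -202.88])]
rack scene [array([ 602.47, -147.72]), array([ 615.35, -200.23]), array([ 498.08, -223.23]), array([ 488.45, -175.58])]
tab [array([531.4 ,  90.82]), array([489.26,  96.08])]
tip [505.41  37.99 142.7 ]
bend [507.93  50.   125.04]
tab [512.32  95.12 195.67]
rod [array([522.98, 135.16]), array([504.46,  47.01])] [array([523.98, 140.61]), array([507.25,  67.42])]
```

```bash
cat >> h.py <<'E'
psi=np.radians(-9.2)
def att(tilt=0,yaw=psi):   # tool down, tool x along stand x; gauge top leaning to stand +y by tilt deg
    return (R.from_euler("z",yaw)*R.from_euler("x",-tilt,degrees=True)*R.from_quat([1,0,0,0])).as_quat()
E
python3 - <<'E'
from h import *
for n,p,q in [("look",[470,60,235],att()),("grasp",[511,93,160],att()),("tilt",[515,115,165],att(40)),("out",[500,60,200],att(40)),("rack",[552,-191,107],att(0,np.radians(13.6)))]:
    print(n,kin.ik(p,q), kin.ik(p,(R.from_quat(q)*R.from_euler("z",np.pi)).as_quat()))
r.move_ptp([470,60,235],att())
r.grip(36)
P=wpose();im=capture("wrist");np.save("P1.npy",P)
cv2.imwrite("pics/w1.png",cv2.resize(im[:,:,::-1],(800,500),interpolation=cv2.INTER_CUBIC))
for p in [(510,94,197),(505,40,145)]:print(proj("wrist",p,P)*1.25)
s=monitor.state();print(s["time"],s["ee_pos"],s["wrist_force"])
E
```

```text
look [ 0.19  0.23 -0.52  1.89  0.13  1.05 -2.11] [ 0.46  0.3  -0.86  1.87  0.26  1.08  0.91]
grasp [ 0.08  0.39 -0.47  1.89  0.22  0.92 -2.23] [ 0.32  0.47 -0.82  1.87  0.41  0.98  0.73]
tilt [-1.12  0.74  0.77  1.7   0.09  1.27 -2.17] [-0.1   0.81 -0.9   1.6   0.84  1.77  0.19]
out [-1.09  0.63  0.77  1.78  0.18  1.25 -2.16] [-0.08  0.66 -0.77  1.69  0.76  1.67  0.32]
rack [ 0.32  0.5  -0.11  1.81  0.07  0.84 -1.16] [ 0.71  0.6  -0.68  1.77  0.46  0.93  1.64]
[330.22 226.08]
[427.01 202.27]
3.0667 [470.    60.   234.99] [-0.12 -0.71  1.22]
```

View pics/w1.png

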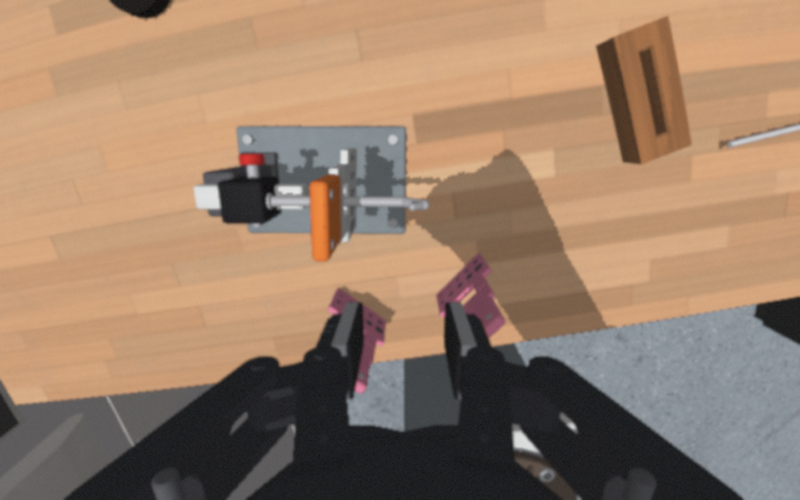

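The wrist view shows the tab's top face at about x 311–327, y 180–260, the rod from (272,201) to (403,203), and the barb end at (418–427,204). The base edges are level in the picture, so the stand yaw of −9.2° holds.

```bash
python3 - <<'E'
from h import *
P=np.load("P1.npy");w=lambda x,y:((x+.5)/1.25-.5,(y+.5)/1.25-.5)
t=lambda x,y:(x/5+235-.4,y/5+175-.4)
s=lambda x,y:(x/4.8+245-.4,y/4.8+195-.4)
Rz=np.array([[np.cos(psi),-np.sin(psi)],[np.sin(psi),np.cos(psi)]])
for n,p,z in [("tabtop",(319,219.5),197.5),("rodA",(272,201),130),("rodB",(345,202),130),("rodC",(400,203),130),("base1",(237,126),8),("base2",(406,126),8),("base3",(406,233),8)]:
    q=onz("wrist",w(*p),z,P);print(n,q[:2],"stand-dir coords",Rz.T@q[:2])
a=tri([ray("wrist",w(422,204.5),P),ray("scene",s(384,160)),ray("top",t(316,191))]);print("tip",a,Rz.T@a[:2])
print("tab top",tri([ray("wrist",w(319,219.5),P),ray("scene",s(291,118)),ray("top",t(221,168))]))
# rack slot corners
for p in [(645,50),(660,134)]:print("slot",onz("wrist",w(*p),32,P)[:2])
F=lambda q:(R.from_quat(q)*R.from_euler("z",np.pi)).as_quat()
r.move_ptp([495,95,250],F(att()))
P=wpose();np.save("P2.npy",P);im=capture("wrist")
cv2.imwrite("pics/w2.png",cv2.resize(im[:,:,::-1],(800,500),interpolation=cv2.INTER_CUBIC))
print(monitor.state()["qpos"],proj("wrist",(510,94,197),P)*1.25)
E
```

```text
tabtop [514.57  98.95] stand-dir coords [492.13 179.95]
rodA [521.11 147.61] stand-dir coords [490.81 229.02]
rodB [511.9   96.52] stand-dir coords [489.89 177.12]
rodC [504.95  58.36] stand-dir coords [489.12 138.34]
base1 [587.9  211.34] stand-dir coords [546.55 302.61]
base2 [559.44  44.52] stand-dir coords [545.12 133.39]
base3 [451.32  61.83] stand-dir coords [435.62 133.19]
tip [504.22  40.58 145.05] [491.25 120.67]
tab top [513.01  96.55 197.46]
slot [ 591.78 -178.71]
slot [ 515.71 -194.46]
[ 0.54  0.44 -1.13  1.77  0.42  1.2   0.7 ] [403.21 298.26]
```

View pics/w2.png

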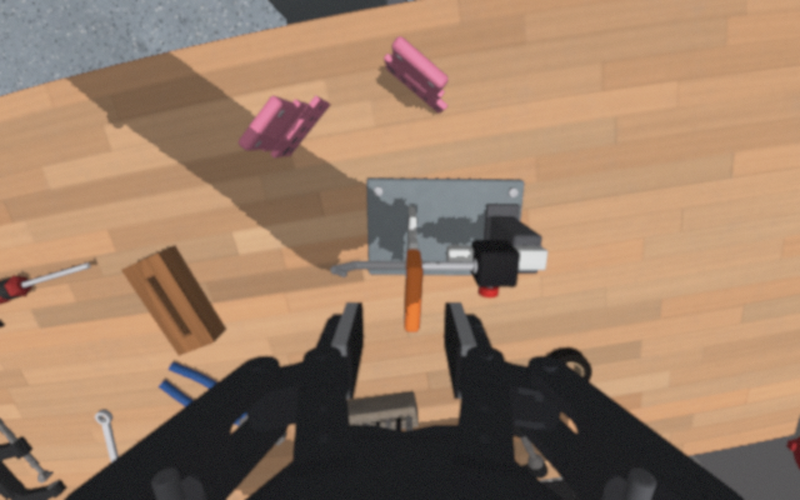

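In this view the tab's top face is at about x 405–421, y 250–331. The rod runs from (345,268) to (475,267), the barb end is at (333,269), and the slot ends are at about (143,276) and (187,333).

```bash
python3 - <<'E'
from h import *
P=np.load("P1.npy");P2=np.load("P2.npy");w=lambda x,y:((x+.5)/1.25-.5,(y+.5)/1.25-.5)
Rz=R.from_euler("z",psi).as_matrix()
a=tri([ray("wrist",w(319,219.5),P),ray("wrist",w(413.5,290.5),P2)]);print("tab",a,Rz.T@a)
print(onz("wrist",w(413.5,290.5),197.5,P2))
for p in [(345,268),(475,267)]:
    q=onz("wrist",w(*p),130,P2);print("rod",q,Rz.T@q)
q=onz("wrist",w(335,269),147,P2);print("tip",q,Rz.T@q)
for p in [(143,276),(187,333)]:print("slot",onz("wrist",w(*p),32,P2)[:2])
im=capture("wrist")[190:280,240:400]
F=lambda q:(R.from_quat(q)*R.from_euler("z",np.pi)).as_quat()
for n,p,q in [("grasp",[511,93,160],att()),("tilt",[515,115,165],att(40)),("tilt2",[512,85,170],att(40)),("out",[500,60,200],att(40)),("rack",[552,-191,107],att(0,np.radians(13.6)))]:
    print(n,kin.ik(p,F(q)))
E
```

```text
tab [511.83 101.39 184.8 ] [489.03 181.92 184.8 ]
[505.63 100.89 197.5 ]
rod [507.55  47.6  130.  ] [493.41 128.14 130.  ]
rod [523.27 149.29 130.  ] [492.67 231.04 130.  ]
tip [501.44  44.04 147.  ] [487.95 123.65 147.  ]
slot [ 513.45 -203.57]
slot [ 590.56 -177.98]
grasp [ 0.45  0.55 -1.04  1.86  0.55  1.05  0.61]
tilt [-0.2   0.74 -0.71  1.61  0.75  1.67  0.27]
tilt2 [-0.16  0.71 -0.71  1.66  0.76  1.64  0.3 ]
out [-0.1   0.65 -0.74  1.69  0.75  1.66  0.33]
rack [ 0.9   0.73 -1.03  1.76  0.71  1.07  1.43]
```

```bash
cat >> h.py <<'E'
Rz=R.from_euler("z",psi).as_matrix()
F=lambda q:(R.from_quat(q)*R.from_euler("z",np.pi)).as_quat()
W=lambda p:Rz@np.array(p,float)          # stand-aligned coords -> world
def S():
    s=monitor.state();return Rz.T@s["ee_pos"],Rz.T@s["wrist_force"],s["width"],s["time"],s["finger_force"]
E
python3 - <<'E'
from h import *
print(r.movel(W([490.5,180,215]),vel=120,attitude=F(att())))
print(r.movel(W([490.5,180,159]),vel=60,guard=5),S())
r.grip(5,60);print(S());np.save("g0.npy",S()[0])
f0=S()[1]
# lift 6.5 mm: rod in mid window
print(r.movel(W([490.5,180,165.5]),vel=20,guard=6));print(S())
r.hold(.2);print(S())
P=wpose();np.save("P3.npy",P);im=capture("wrist");cv2.imwrite("pics/w3.png",cv2.resize(im[120:320,160:480,::-1],(800,500),interpolation=cv2.INTER_CUBIC))
E
```

```text
False
False (array([490.71, 180.22, 159.33]), array([-0.24, -0.51,  0.53]), 35.70676012807538, 7.1167, 0.0)
(array([490.63, 180.1 , 159.28]), array([ 0.01, -0.51,  1.26]), 9.462245390848745, 7.4667, 59.89044964313507)
False
(array([490.52, 179.93, 165.52]), array([ 0.45, -0.45, -1.12]), 9.069751582626772, 7.9417, 59.62762713432312)
(array([490.44, 179.95, 165.39]), array([ 0.31, -0.97, -1.16]), 9.253052360541352, 8.1417, 59.6277129650116)
```

View pics/w3.png

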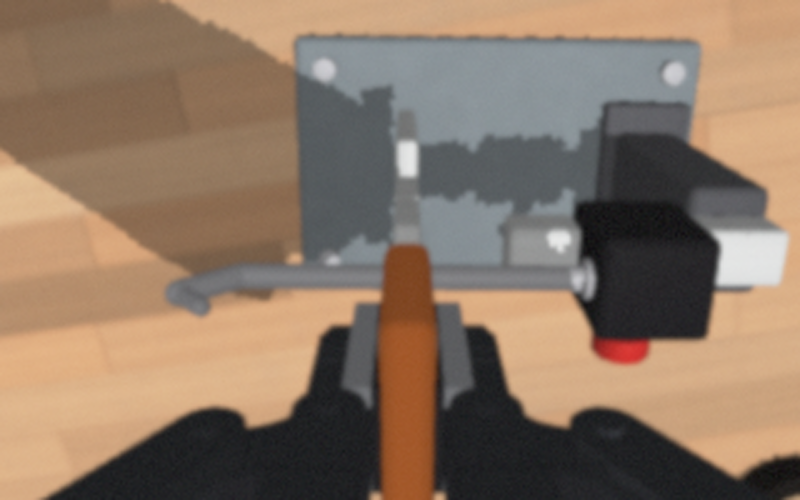

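The crop shows the tab held between the pads. The level rod is at y≈276, the bend at about (243,276), the tip at (178,293) and the barb end at (205,308). The tab's near top edge is at y≈320.

```bash
python3 - <<'E'
from h import *
P=np.load("P3.npy");c=lambda x,y:((x+.5)/2.5-.5+160,(y+.5)/2.5-.5+120)
for p in [(560,277),(340,277),(243,276)]:print("rod",Rz.T@onz("wrist",c(*p),130,P))
q=W([491,0,0]);n=W([1,0,0])
for xr in (489,491,493):
  for nm,p in [("bend",(243,276)),("tipextreme",(168,290)),("barbend",(205,308))]:print(xr,nm,Rz.T@onplane("wrist",c(*p),W([xr,0,0]),n,P))
print("tab near top edge",Rz.T@onz("wrist",c(407,320),204,P), "near bottom edge",Rz.T@onz("wrist",c(407,247),162,P))
print("base corners",[Rz.T@onz("wrist",c(*p),8,P) for p in [(297,37),(699,42)]])
E
```

```text
rod [491.16 223.32 130.  ]
rod [491.11 163.06 130.  ]
rod [490.85 136.44 130.  ]
489 bend [489.   137.52 134.29]
489 tipextreme [489.   120.21 143.42]
489 barbend [489.   132.57 153.77]
491 bend [491.   136.36 129.66]
491 tipextreme [491.   118.58 139.04]
491 barbend [491.   131.28 149.66]
493 bend [493.   135.19 125.04]
493 tipextreme [493.   116.96 134.65]
493 barbend [493.   129.98 145.55]
tab near top edge [466.66 181.41 204.  ] near bottom edge [470.02 181.4  162.  ]
base corners [array([435.97, 135.65,   8.  ]), array([437.54, 303.81,   8.  ])]
```

```bash
python3 - <<'E'
from h import *
print(r.movel(W([491.3,146,165.5]),vel=50,guard=5),S())
r.hold(.2);print(S())
print(r.movel(W([491.3,129,165.5]),vel=8,guard=3));print(S())
r.hold(.15);print(S())
E
```

```text
False (array([491.31, 146.21, 165.61]), array([-0.16,  0.68, -1.03]), 9.276273145787371, 9.025, 59.627196192741394)
(array([491.24, 146.38, 165.53]), array([ 0.84,  0.61, -1.01]), 9.300609708777555, 9.225, 59.62844967842102)
True
(array([491.11, 134.01, 165.24]), array([ 0.74,  1.88, -1.16]), 8.987597950827531, 10.6667, 59.55275237560272)
(array([490.84, 133.93, 164.98]), array([ 1.  ,  2.1 , -0.73]), 9.369181196316621, 10.8167, 59.561848640441895)
```

```bash
cat >> h.py <<'E'
B=134.6;L=35.8;c4,s4=np.cos(np.radians(40)),np.sin(np.radians(40));X=491
def tcp(y,z,tilt):   # window centre (stand y, z) -> TCP world
    a=np.radians(tilt);return W([X,y+L*np.sin(a),z+L*np.cos(a)])
def sn(s,n):return tcp(B-s*c4+n*s4,130+s*s4+n*c4,40)
def getsn():
    p=S()[0];y=p[1]-L*s4-B;z=p[2]-L*c4-130
    return np.array([-y*c4+z*s4,y*s4+z*c4])
E
python3 - <<'E'
from h import *
print(r.movel(tcp(152,130,0),vel=30))
f=[]
for t in (14,27,40):
    print(t,r.movel(tcp(152,130,t),vel=25,attitude=F(att(t)),guard=5),S()[1])
r.hold(.2);print(S(),monitor.state()["qpos"],getsn())
print(r.movel(sn(2,5.1),vel=20,guard=4),getsn(),S()[1])
print(r.movel(sn(8,5.1),vel=12,guard=3),getsn(),S()[1])
r.hold(.2);print(S()[1],getsn())
print("feel n",r.movel(sn(8,9),vel=5,guard=2.5),getsn(),S()[1:4:2])
E
```

```text
False
14 False [-0.16 -0.42 -0.86]
27 True [ 0.69 -0.44 -0.74]
40 True [-0.71  0.93 -1.56]
(array([492.29, 166.17, 161.36]), array([-0.19, -0.37, -0.78]), 9.244522289296597, 12.8833, 59.95642840862274) [-0.03  0.67 -0.8   1.71  0.75  1.52  0.31] [-4.03  8.52]
False [2.09 5.11] [ 0.17 -0.47 -1.42]
False [8.01 5.13] [-0.3  -0.04 -1.33]
[ 1.22  0.1  -1.25] [7.95 5.07]
feel n True [8.06 6.39] (array([ 0.08, -1.  , -0.61]), 14.8333)
```

```bash
python3 - <<'E'
from h import *
q=monitor.state()["orientation"];z=Rz.T@R.from_quat(q).as_matrix()[:,2];print("tilt",np.degrees(np.arctan2(-z[1],-z[2])),z)
r.hold(.1);print(S(),getsn())
im=capture("wrist");cv2.imwrite("pics/w4.png",cv2.resize(im[80:330,120:520,::-1],(800,500),interpolation=cv2.INTER_CUBIC))
E
```

```text
tilt 31.31702430049382 [-0.   -0.52 -0.85]
(array([490.57, 155.37, 167.2 ]), array([-1.02, -0.25, -0.81]), 9.120685302485176, 14.9333, 59.70535218715668) [8.   6.05]
```

View pics/w4.png

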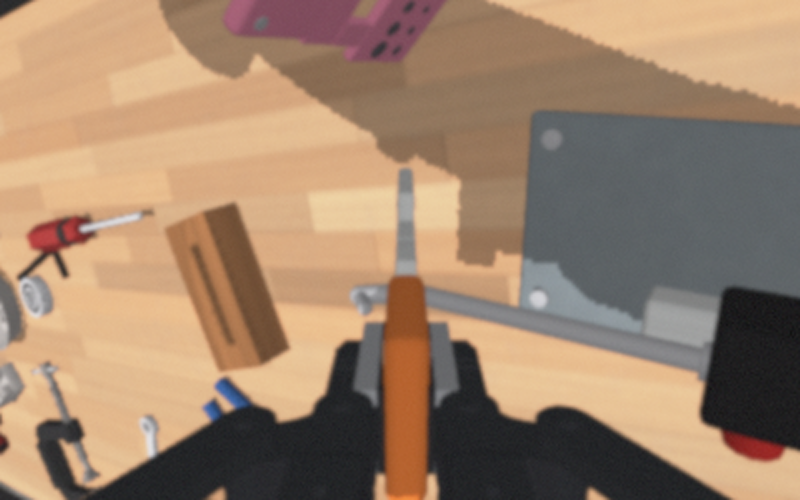

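```bash
python3 - <<'E'
from h import *
print(r.movel(sn(2,5.1),vel=8,attitude=F(att(40)),guard=6))
def tl():
    z=Rz.T@R.from_quat(monitor.state()["orientation"]).as_matrix()[:,2];return np.degrees(np.arctan2(-z[1],-z[2]))
print(tl(),getsn(),S()[1])
if abs(tl()-40)<.7:
    print(r.movel(sn(7.5,5.1),vel=10,guard=5),getsn(),S()[1])
    r.hold(.2);f=[S()[1]]
    print("rest",f,getsn())
    for n in (5.6,6.1,6.5,6.9,7.3,7.7):
        g=r.movel(sn(7.5,n),vel=6,guard=6);r.hold(.12)
        F1=np.mean([S()[1] for _ in range(3)],0);print(n,g,getsn(),F1,S()[3])
        if g or (F1-f[0])@[0,-s4,-c4]>2.5:break
E
```

```text
False
39.991429212022446 [2.11 5.1 ] [ 0.35 -0.42 -1.02]
False [7.52 5.09] [ 1.09 -0.75 -2.54]
rest [array([ 0.28,  0.74, -0.78])] [7.42 5.08]
5.6 False [7.48 5.59] [-0.61 -0.09 -0.69] 17.1667
6.1 False [7.5 6.1] [-0.79 -0.24 -1.87] 17.5333
6.5 False [7.49 6.51] [ 0.15 -0.5  -0.98] 17.9
6.9 False [7.51 6.9 ] [-0.05  0.   -1.5 ] 18.2667
7.3 False [7.6  7.19] [-0.05 -1.03 -1.49] 18.6333
7.7 False [7.69 7.5 ] [ 0.29 -1.81 -2.8 ] 19.0
```

Contact at n≈7.05, so the middle of the slack is at n≈5.75.

```bash
python3 - <<'E'
from h import *
print(r.movel(sn(7.5,5.75),vel=8),S()[1])
g=r.movel(sn(30,5.75),vel=10,guard=5)
print(g,getsn(),S())
if not g:
    print(r.movel(sn(60,5.75),vel=50,guard=8),getsn(),S())
E
```

```text
False [ 0.59 -0.2  -1.4 ]
False [29.97  5.74] (array([490.99, 138.35, 181.08]), array([ 0.55,  0.43, -1.14]), 9.245611081880222, 21.7917, 59.897754192352295)
False [60.    5.78] (array([491.01, 115.37, 200.42]), array([-0.67, -0.31, -0.93]), 9.279543308175263, 22.5417, 59.929277300834656)
```

It came past the barb without any force. Next, turn it upright and hover over the rack for a look.

```bash
python3 - <<'E'
from h import *
yr=np.radians(13.6)
p=monitor.state()["ee_pos"]
r.movel(p+[-5,-40,45],vel=120)
r.movel([540,-100,245],vel=120,attitude=F(att(0,0.02)))
r.movel([552.5,-190,185],vel=120,attitude=F(att(0,yr)))
r.hold(.2)
P=wpose();np.save("P5.npy",P);im=capture("wrist");sc=capture("scene")
cv2.imwrite("pics/w5.png",cv2.resize(im[100:320,170:490,::-1],(800,550),interpolation=cv2.INTER_CUBIC))
cv2.imwrite("pics/s5.png",cv2.resize(sc[150:270,310:450,::-1],(700,600),interpolation=cv2.INTER_CUBIC))
s=monitor.state();print(s["time"],s["ee_pos"],s["qpos"],s["wrist_force"])
E
```

```text
25.5917 [ 552.61 -189.73  185.31] [ 0.89  0.61 -0.99  1.68  0.55  1.16  1.56] [ 0.29  0.23 -1.74]
```

View pics/w5.png

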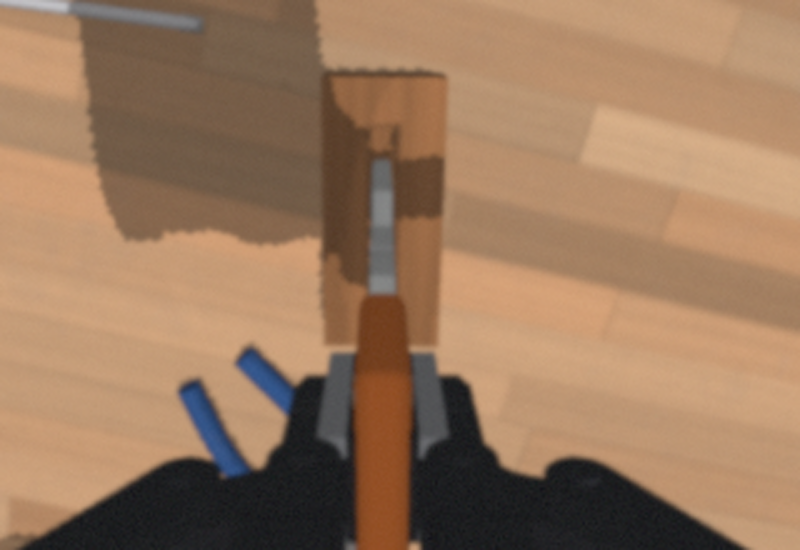

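The wrist view shows the rack's top face from x 324–446 at y≈75 to 326–437 at y≈345. The slot's near end is at about (385,125), spanning x 372–398, and the plate's foot corner is at (382,157).

```bash
python3 - <<'E'
from h import *
P=np.load("P5.npy");c=lambda x,y:((x+.5)/2.5-.5+170,(y+.5)/2.5-.5+100)
yr=np.radians(13.6);Q=R.from_euler("z",yr).as_matrix();o=np.array([552.6,-189.7,0])
f=lambda p,z:Q.T@(onz("wrist",c(*p),z,P)-o)
for n,p,z in [("L1",(324,75),32),("L2",(326,345),32),("R1",(446,75),32),("R2",(437,345),32),("slot near L",(372,128),32),("slot near R",(398,128),32),("slot near end",(385,123),32),("foot corner L",(371,157),88.4),("foot R",(393,157),88.4),("upper plate L",(368,293),140),("R",(397,293),140)]:print(n,f(p,z))
E
```

```text
L1 [-58.6  -22.33  32.  ]
L2 [ 61.77 -24.27  32.  ]
R1 [-58.63  27.44  32.  ]
R2 [61.73 26.6  32.  ]
slot near L [-37.04  -2.82  32.  ]
slot near R [-37.04   8.01  32.  ]
slot near end [-39.11   2.59  32.  ]
foot corner L [-34.62  -2.37  88.4 ]
foot R [-34.63   5.14  88.4 ]
upper plate L [ -4.64  -2.54 140.  ]
R [ -4.65   5.7  140.  ]
```

View pics/s5.png

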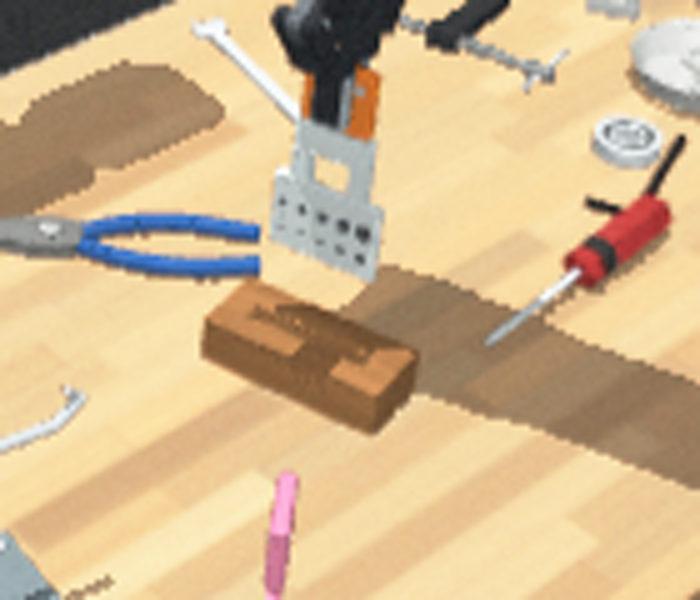

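The foot is about 0.6 mm off the slot's centre line and the yaw should be about 13.0°. I apply both and lower it with a guard.

```bash
python3 - <<'E'
from h import *
yr=np.radians(13.0);Q=R.from_euler("z",np.radians(13.6)).as_matrix()
o=np.array([552.5,-190,0])+Q@[0.8,0.6,0]
z=lambda h:o+[0,0,h]
r.movel(z(140),vel=60,attitude=F(att(0,yr)));r.hold(.15);print(S()[1])
g=r.movel(z(116),vel=20,guard=6);s=monitor.state();print(g,s["ee_pos"],s["wrist_force"])
if not g:
    g=r.movel(z(103),vel=8,guard=6);s=monitor.state();print(g,s["ee_pos"],s["wrist_force"])
    r.hold(.2);s=monitor.state();print(s["ee_pos"],s["wrist_force"],s["ft_torque"],s["time"])
E
```

```text
[-0.08  0.11 -0.69]
False [ 553.23 -189.22  116.14] [ 0.45 -0.55 -1.04]
True [ 553.34 -189.19  109.32] [-0.19 -0.    5.39]
[ 553.37 -189.17  109.35] [-0.37  0.81  5.4 ] [-0.07  0.29  0.02] 29.125
```

```bash
python3 - <<'E'
from h import *
p=monitor.state()["ee_pos"]
r.grip(5,20);r.hold(.1);s=monitor.state();print(s["ee_pos"],s["wrist_force"])
print(r.movel([p[0],p[1],107.5],vel=4,guard=8));s=monitor.state();print(s["ee_pos"],s["wrist_force"],s["ft_torque"])
r.hold(.2)
r.grip(34);s=monitor.state();print(s["width"],s["wrist_force"])
p=s["ee_pos"];print(r.movel(p+[0,0,110],vel=70,guard=6))
r.hold(.2);P=wpose();a=capture("scene");b=capture("wrist")
A=cv2.resize(a[150:250,330:430],(400,400),interpolation=cv2.INTER_CUBIC);Bm=cv2.resize(b[100:300,220:420],(400,400),interpolation=cv2.INTER_CUBIC)
cv2.imwrite("pics/end.png",np.hstack([A,Bm])[:,:,::-1]);print(monitor.state()["time"])
for pt in [(553.3,-189.2,147),(553.3,-189.2,12)]:
    print((proj("scene",pt)-[330,150])*4)
E
```

```text
[ 553.36 -189.15  109.34] [-0.53  0.16  5.84]
True
[ 553.5  -189.13  109.31] [-1.01  0.51  5.55] [-0.08  0.49 -0.02]
34.25283659237944 [-0.3   0.09  0.62]
False
32.2667
[181.18 141.38]
[164.65 287.72]
```

View pics/end.png

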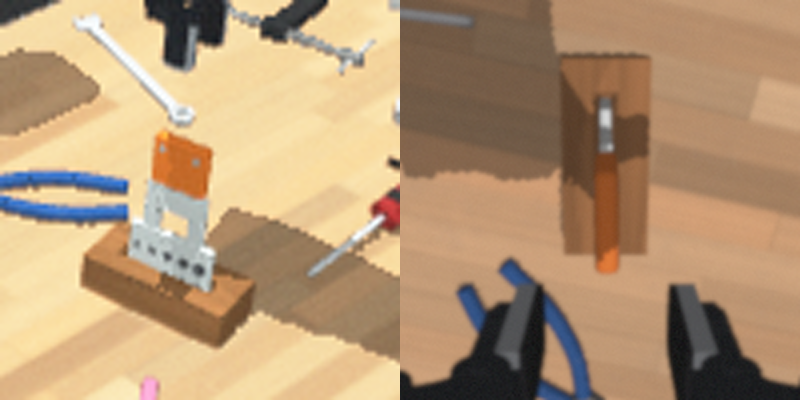

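```bash
python3 - <<'E'
from h import *
d=np.array([np.cos(np.radians(13)),np.sin(np.radians(13)),0])
for z in (147,105,63,32,12):
    w=22 if z>100 else 35
    print(z,[(proj("scene",np.array([553.3,-189.2,z])+k*d)-[330,150])*4 for k in(-w,w)])
a=capture("scene");cv2.imwrite("pics/end2.png",cv2.resize(a[175:240,345:400,::-1],(506,598),interpolation=cv2.INTER_CUBIC))
E
```

```text
147 [array([208.15, 152.34]), array([154.66, 130.6 ])]
105 [array([202.16, 200.11]), array([149.86, 178.06])]
63 [array([211.85, 252.67]), array([130.46, 217.14])]
32 [array([207.52, 285.37]), array([127.42, 249.54])]
12 [array([204.79, 305.95]), array([125.5 , 269.95])]
```

View pics/end2.png

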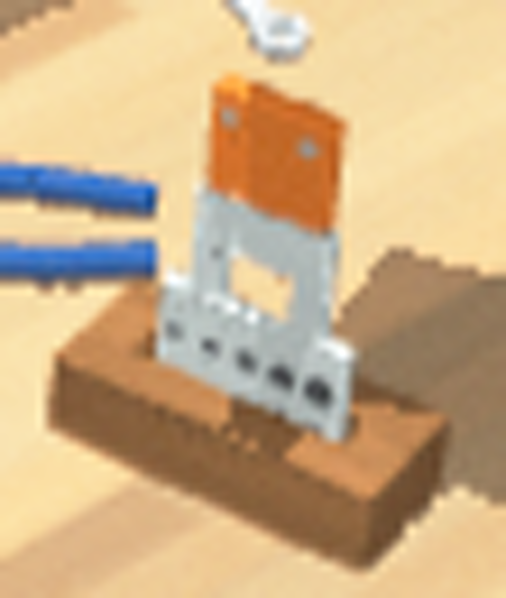

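The gauge stands upright in the slot. Its lower hole row is hidden in the slot, and the tab's top corners match the fully seated position to within about 1 mm.

```bash
python3 -c "
from h import *
print(order.close_job(),monitor.state()['time'])"
```

```text
the job is handed in; nothing more can be done
the job is handed in; nothing more can be done
```

The gauge is off the hook and standing upright in the rack slot, its foot on the slot floor before I released it; the hook was never loaded beyond a few newtons, no bystander was touched, and I handed the job in at about 32 s.

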